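# Clamp the reagent bottles in the shaker with a wedge and jog it

## Task

Stand every dropper bottle that is here upright in a bay of the shaker (any bay, one to a bay); only then lay the orange wedge in the channel, thin end first with its straight side along the fixed blue rail, and tap it forward until it stops against the red end block, so that the yellow bar closes on the bottles. With the bottles clamped, turn the white speed knob fully anticlockwise to its end stop and then, not before, push the spring-centred jog toggle over towards the knob, hold it there for a good second and let it spring back; never push it the other way. Leave the sample jar and the tape roll behind the shaker where they stand.

Things in the scene. Friction and masses are not known exactly. Their poses are not given: they have to be found in the camera images.
- shaker: Bench shaker, fixed: aluminium platform 104 (x) x 232 (y) mm, its top (the floor of bays and channel) 42 mm above the desk. Origin on the desk under its centre; z up, +x away from the robot, +y to the left along the platform, the way the wedge is driven. Blue near rail (the fixed rail): inner face at x = -37 mm, 16 mm high above the floor, y -111 to 107. The bays are on its far (+x) side.
- bay0 (a point): Centre of the floor of a bay, shaker axes. 36 mm wide in y between walls 12 mm high; far fence 14 mm high at x = +19 mm from here; yellow clamp bar, 15 mm high, at x = -17 mm when open and -12 mm when closed. Open at the top.
- bay1 (a point): Centre of the floor of a bay, shaker axes. 36 mm wide in y between walls 12 mm high; far fence 14 mm high at x = +19 mm from here; yellow clamp bar, 15 mm high, at x = -17 mm when open and -12 mm when closed. Open at the top.
- bay2 (a point): Centre of the floor of a bay, shaker axes. 36 mm wide in y between walls 12 mm high; far fence 14 mm high at x = +19 mm from here; yellow clamp bar, 15 mm high, at x = -17 mm when open and -12 mm when closed. Open at the top.
- bay3 (a point): Centre of the floor of a bay, shaker axes. 36 mm wide in y between walls 12 mm high; far fence 14 mm high at x = +19 mm from here; yellow clamp bar, 15 mm high, at x = -17 mm when open and -12 mm when closed. Open at the top.
- wedge_home (a point): Point on the floor of the channel (between near rail and clamp bar, open at the top and at the platform's -y end, where the wedge goes in) at which the wedge's origin lies when it is fully home: shaker frame x -25, y -5, z 42 mm; axes as the shaker's. The red end block closes the channel 50 mm further on in y, 16 mm high.
- clamp_bar (a joint): Travel of the yellow clamp bar towards the bays, m: 0 = open (a spring of 2 to 4 N returns it), about 0.005 with the wedge home. The wedge meets the bar 30 mm short of home; lowered from above 50 to 58 mm short of home, all its length is on the platform and it has 3 to 4.5 mm of play. From there it must be driven against friction of about 3 to 10 N; it stays put when let go.
- wedge: Loose orange wedge, 100 mm long, 24 mm high, 0.12 kg, heavy below. Origin at its underside, z up. Thin end (16 mm wide) at y = +50 mm; thick end (33 mm wide, the face to tap) at y = -50 mm, its middle at x = +4 mm. Straight side at x = -12 mm, sloping side (1 in 6) on +x. In the channel its axes are parallel to the shaker's, its straight side on the near rail.
- wedge_rib (a point): Centre of the upright grip rib on top of the wedge, 44 mm above its underside: 14 mm thick along the wedge's x, 44 mm long along y, top at 64 mm. Axes as the wedge's. Grip it here across x.
- control_box: Control box of the shaker, fixed, 92 (x) x 146 (y) mm, top 35 mm above the desk. Origin on the desk under its centre; +x away from the robot, +y left. Knob on its left (+y 34 mm), toggle on its right (y = -36 mm).
- speed_knob_grip (a point): Grip point of the white speed knob, on its vertical axis, 72 mm above the desk; the knob's bar grip is 14 mm thick, 42 mm long and 32 mm high, its top 7.5 mm above this point. At joint value 0 the bar lies along the box's x; it turns clockwise with growing value.
- speed_knob (a joint): Angle of the speed knob, rad, growing clockwise seen from above: 0 = end stop fully anticlockwise (lowest speed), 4.2 = other end stop. Friction 0.03 N m.
- toggle_tip (a point): Centre of the red ball (15 mm across) at the top of the jog toggle's 9 mm thick steel lever, 42 mm above its hinge, 85 mm above the desk when upright.
- jog_toggle (a joint): Angle of the jog toggle, rad: 0 = upright (a spring centres it, about 3 N at the tip when fully over), +0.45 = fully over towards the knob (+y of the box), -0.45 = fully the other way.
- bottle_0_mid (a point): Centre, 34 mm up, of a loose upright dropper bottle with a white cap: body 28 mm across and 46 mm high, cap 16 mm across up to 68 mm; 0.06 kg. z up along the bottle. None at the start if this bottle is absent.
- bottle_1_mid (a point): Centre, 34 mm up, of a loose upright dropper bottle with a blue cap: body 28 mm across and 46 mm high, cap 16 mm across up to 68 mm; 0.06 kg. z up along the bottle. None at the start if this bottle is absent.
- bottle_2_mid (a point): Centre, 34 mm up, of a loose upright dropper bottle with a white cap: body 28 mm across and 46 mm high, cap 16 mm across up to 68 mm; 0.06 kg. z up along the bottle. None at the start if this bottle is absent.
- bottle_3_mid (a point): Centre, 34 mm up, of a loose upright dropper bottle with a blue cap: body 28 mm across and 46 mm high, cap 16 mm across up to 68 mm; 0.06 kg. z up along the bottle. None at the start if this bottle is absent.
- jar_back: Bystander: white sample jar 74 mm across, 87 mm high, behind the shaker at the right. Origin at its underside.
- tape_roll: Bystander: roll of packing tape 81 mm across, 48 mm high, behind the shaker at the left. Origin at its underside.
Things that resemble listed ones, but are neither listed nor needed, are in the scene too. Leave any brown or green look-alike of the part that bears bottle_2_mid alone.

How it is judged (in metres and radians):
On the way, in this order (a step that is already met when the one before it is completed fails the run):
1. every bottle present stands in a bay, with the wedge not yet driven in (x of bottle_0_mid in the frame of shaker between 0.006 and 0.025 m and y of bottle_0_mid in the frame of shaker between -0.052 and 0.103 m and z of bottle_0_mid in the frame of shaker between 0.071 and 0.081 m and angle between each of bottle_0_mid, bottle_1_mid, bottle_2_mid, bottle_3_mid's own z axis and vertical below 0.15 rad and x of bottle_1_mid in the frame of shaker between 0.006 and 0.025 m and y of bottle_1_mid in the frame of shaker between -0.052 and 0.103 m and z of bottle_1_mid in the frame of shaker between 0.071 and 0.081 m and x of bottle_2_mid in the frame of shaker between 0.006 and 0.025 m and y of bottle_2_mid in the frame of shaker between -0.052 and 0.103 m and z of bottle_2_mid in the frame of shaker between 0.071 and 0.081 m and x of bottle_3_mid in the frame of shaker between 0.006 and 0.025 m and y of bottle_3_mid in the frame of shaker between -0.052 and 0.103 m and z of bottle_3_mid in the frame of shaker between 0.071 and 0.081 m and value of joint clamp_bar below 0.0025 m), for 0.2 s.
2. the wedge is home against the end block and the clamp bar closed on the bottles (y of wedge_rib in the frame of shaker above -0.0105 m and x of wedge_rib in the frame of shaker between -0.029 and -0.021 m and z of wedge_rib in the frame of shaker below 0.091 m and angle between the y axis of wedge_rib and the y axis of shaker, either way round below 0.08 rad and angle between wedge_rib's own z axis and vertical below 0.08 rad and value of joint clamp_bar above 0.0038 m and x of bottle_0_mid in the frame of shaker between 0.01 and 0.025 m and y of bottle_0_mid in the frame of shaker between -0.052 and 0.103 m and z of bottle_0_mid in the frame of shaker between 0.071 and 0.081 m and angle between each of bottle_0_mid, bottle_1_mid, bottle_2_mid, bottle_3_mid's own z axis and vertical below 0.15 rad and x of bottle_1_mid in the frame of shaker between 0.01 and 0.025 m and y of bottle_1_mid in the frame of shaker between -0.052 and 0.103 m and z of bottle_1_mid in the frame of shaker between 0.071 and 0.081 m and x of bottle_2_mid in the frame of shaker between 0.01 and 0.025 m and y of bottle_2_mid in the frame of shaker between -0.052 and 0.103 m and z of bottle_2_mid in the frame of shaker between 0.071 and 0.081 m and x of bottle_3_mid in the frame of shaker between 0.01 and 0.025 m and y of bottle_3_mid in the frame of shaker between -0.052 and 0.103 m and z of bottle_3_mid in the frame of shaker between 0.071 and 0.081 m), for 0.2 s.
3. with the knob at its minimum and the wedge home, the toggle is held over towards the knob for 0.6 s (y of wedge_rib in the frame of shaker above -0.0105 m and x of wedge_rib in the frame of shaker between -0.029 and -0.021 m and z of wedge_rib in the frame of shaker below 0.091 m and angle between the y axis of wedge_rib and the y axis of shaker, either way round below 0.08 rad and angle between wedge_rib's own z axis and vertical below 0.08 rad and value of joint clamp_bar above 0.0038 m and value of joint speed_knob below 0.1 rad and value of joint jog_toggle above 0.25 rad), for 0.6 s.
At the end, for the whole second after the job is handed in: Bottles present stand in bays on the floor (5 mm in height, tilt under 0.15 rad); wedge within 3.5 mm of home, clamp bar over 3.8 mm; knob within 0.10 rad of its anticlockwise stop; toggle was held over and is upright again within 0.08 rad; wedge at rest (all of step 2 and value of joint speed_knob below 0.1 rad and value of joint jog_toggle between -0.08 and 0.08 rad and linear speed of wedge below 0.02 m/s); the robot touches nothing.
It fails at once if the toggle is pushed towards the knob while the speed knob is not at its minimum (value of joint jog_toggle above 0.2 rad and value of joint speed_knob above 0.15 rad).
It fails at once if the toggle is pushed the wrong way (value of joint jog_toggle below -0.25 rad).
It fails at once if the jar behind the shaker or the tape roll is pushed more than 6 cm away (distance of any of jar_back, tape_roll from where it was at the start of the episode above 0.06 m).
Of bottle_0, bottle_1, bottle_2, bottle_3 only 2 to 4 are there at a start; the rules pass over those that are not, and their reading is None.
At some moment in a run one of wedge may be knocked a few centimetres aside while the robot is not near it.
It also fails if it takes over 210 s, if anything falls off the work surface, if the arm or the gripper's body presses on something with over 40 N, if the wrist force passes 120 N, or if a joint passes its speed limit or range.

## Robot

A 6-joint arm with a two-finger parallel gripper is mounted at the origin on the work surface; the furniture and walls round the work are solid. World frame = base frame: x ahead of the robot, y to its left, z up, the work surface at z = 0. Lengths are in mm, angles in rad, forces in N, time in s.
With the tool pointing down it reaches from about 300 to 775 mm from the base axis. Payload 14.6 kg.
Tool frame: the origin (TCP) lies at the very end of the fingers, on their centre line; the grasp point (between the pads) lies 19 mm behind it; z points along the fingers, y is the line along which they close (so a half turn about z gives the same grasp; the last joint's range is limited). The gripper opens to 94 mm and grips with 3 to 60 N. Pads are 16 mm wide; open, the fingers measure 119 mm over their backs; the gripper's body (75 mm by 177 mm) begins 78 mm behind the grasp point.
Start: joints at [-1.389, 0.3, 1.521, -0, 1.321, -0.067], TCP at [135.426, -533.056, 205.446] pointing down, gripper open.
Joint ranges: [-3.03, 3.03], [-0.79, 2.21], [0.23, 2.52], [-1.04, 4.18], [0, 3.07], [-2.55, 2.55]. Speed limits (rad/s): [2.22, 2.22, 2.57, 3.14, 3.14, 3.14].

## Interface

Orientations are given as [roll, pitch, yaw] about the fixed x, y, z axes, in that order (R = Rz(yaw) Ry(pitch) Rx(roll)).
In Python, from cell import manip, camera, get_calibration gives the robot as it stands. The module is installed in compiled form; this text tells all that it offers.
- The arm moves only by the tool jog_arm, never from a script. Its argument "plan" is one flat list of numbers, 6 for each row, row after row: the shift along the world's x, y, z in m, then the turn, a rotation vector about the world's x, y, z in degrees. A call has 1 to 20 rows; each row is the pose to reach, as a shift and turn from the pose commanded when the call began; what a row does not reach only later rows make up. A row lasts 1/10 s, in which the tool goes at most 50 mm and 8.59 degrees, less where a joint would pass 70% of its speed; a pose out of reach is approached as far as the arm can. A call with a gripper value outside its range is refused whole. "claw" is the finger opening in m, from 0 to 0.094, set as the call begins (left out, the last holds). The fingers move at their own pace and stop on an object; "force" is the grip in N (left out, the last holds). Time passes only in rows, so rows that repeat a pose let the fingers close. It gives the time, the measured TCP pose, the force, the opening and the grip force at its end, in the units of the state.
- manip.read_state(): the state, without advancing time (a new reading comes with each control period).
- camera(name): name is "scene" or "top" or "wrist"; returns (picture, depth): 420x560x3 uint8, red, green, blue; 420x560 float32, mm along the optical axis (not along the pixel's ray), 0 where there is no reading.
- get_calibration(name): a dict with "fx", "fy", "cx", "cy" (pixels), "k1" (the pictures are not rectified: a ray, as slopes to the right and down, at radius r is drawn at 1 + k1 r^2 times it, then the intrinsics apply), "origin" and "attitude" of the camera in the world. Camera axes: x right, y down, z forward; pixel columns grow to the right and rows downward; lengths in mm; the calibration is good to about 2 mm. A picture is of the moment at which its call begins: read the wrist's pose just before it. get_calibration takes no time and is no camera call; for the wrist camera it gives the pose at the moment of the call.
- manip.sign_off(): hands the job in; it is judged then, once.
The state is a dict: "clock": time; "joints": joint angles; "qd": joint speeds; "effort": joint torques, N m; "eef_pos": TCP position; "eef_rot": TCP orientation; "wrist_force": force on the tool from outside, world axes, zero at the start; "moment": the same for the moment, N m; "finger_gap": finger opening in mm; "finger_force": force on a finger pad.
Only numpy, scipy, OpenCV 4.12 (cv2) and the standard library are available. Lean on these libraries where they do the work, as an engineer would, in place of code of your own. Each camera call takes 0.05 s, during which the arm holds its last target. There are 200 camera calls.

## Working session

There is one attempt and no reset: what is moved stays moved. The work goes in short steps, Python scripts to look and compute and a tool call to move; the robot and the scene stay as the last step left them, time stands still between calls to the robot, and variables do not carry over. Pictures are saved under pics/ and viewed, at most 14 in all, crops included, and the job is handed in when it is done.

Besides the shell and the picture viewer there is one more tool, called after "Emit:" as name(argument=value, ...) on one line, values as JSON. jog_arm: Moves the arm, as the interface text tells. Its arguments: {"type":"object","properties":{"plan":{"type":"array"},"claw":{"type":"number"},"force":{"type":"number"}},"required":["plan"]}

```bash
mkdir -p pics; cat > h.py <<'E'
import numpy as np, cv2
from cell import manip, camera, get_calibration
from scipy.spatial.transform import Rotation as R
def Rm(a):
    a=np.array(a,float)
    if a.shape==(3,3): return a
    return R.from_euler('xyz',a).as_matrix() if a.size==3 else R.from_quat(a).as_matrix()
def snap(n):
    c=get_calibration(n); p,d=camera(n); return c,p,d
def cloud(c,d):
    v,u=np.mgrid[0:d.shape[0],0:d.shape[1]]
    K=np.array([[c['fx'],0,c['cx']],[0,c['fy'],c['cy']],[0,0,1.]])
    pts=np.stack([u.ravel(),v.ravel()],1).astype(np.float64)[:,None]
    s=cv2.undistortPoints(pts,K,np.array([c['k1'],0,0,0.]))[:,0].reshape(d.shape+(2,))
    P=np.dstack([s[...,0]*d,s[...,1]*d,d])
    W=P@Rm(c['attitude']).T+np.array(c['origin']); W[d==0]=np.nan
    return W
def save(n,p): cv2.imwrite('pics/'+n+'.png',p[...,::-1])
E
python3 - <<'E'
from h import *
for n in('scene','top'):
    c,p,d=snap(n); print(c); save(n+'0',p); np.savez(n+'0.npz',W=cloud(c,d),p=p)
s=manip.read_state(); print(s)
print(get_calibration('wrist'))
E
```

```text
{'fx': 445.8679693095601, 'fy': 445.8679693095601, 'cx': 286.9773296422464, 'cy': 206.12324795893912, 'k1': -0.08197830976379528, 'origin': array([105.66684427, 348.39835191, 695.61508001]), 'attitude': array([-2.39668331e+00, -1.16036734e-03, -2.30813010e+00])}
{'fx': 438.1010855923522, 'fy': 438.1010855923522, 'cx': 276.0387633807796, 'cy': 219.5102810164531, 'k1': 0.041265526543485476, 'origin': array([ 390.56241179,  -31.44107105, 1096.14095083]), 'attitude': array([-3.00707791,  0.01511429, -1.58897441])}
{'clock': 0.1, 'joints': array([-1.38860969e+00,  3.00392345e-01,  1.52145563e+00,  1.70507098e-05,
        1.32069045e+00, -6.65879412e-02]), 'qd': array([ 0.00209016, -0.00098665, -0.00089546, -0.00060222,  0.0010663 ,
        0.00138411]), 'effort': array([ 1.36826078e-03, -5.32644618e+01, -3.53281581e+01,  7.09089939e-02,
        2.35308800e-02, -6.63906690e-05]), 'eef_pos': array([ 135.38952274, -532.86286317,  204.98259627]), 'eef_rot': array([-3.14065008e+00, -7.94101663e-05,  2.48770318e-01]), 'wrist_force': array([-0.1798624 ,  0.66342575, -0.15713231]), 'moment': array([-0.00202997,  0.01368992, -0.01991692]), 'finger_force': 0.0, 'finger_gap': 94.10066482367064}
{'fx': 370.1021532607236, 'fy': 370.1021532607236, 'cx': 276.6643400098108, 'cy': 206.35414303266484, 'k1': -0.04975920575956848, 'origin': array([ 205.34191867, -515.18001909,  382.79988319]), 'attitude': array([ 2.89073560e+00,  1.02849695e-03, -1.32063101e+00])}
```

View pics/top0.png

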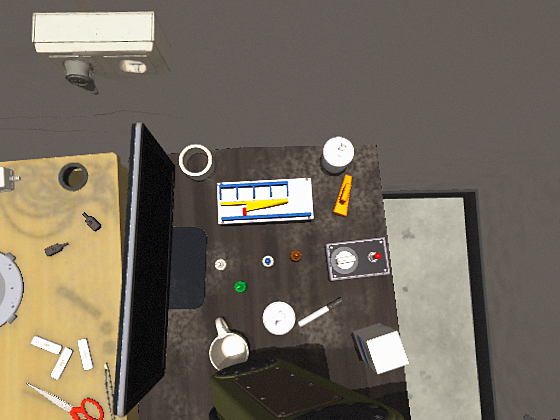

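View pics/scene0.png

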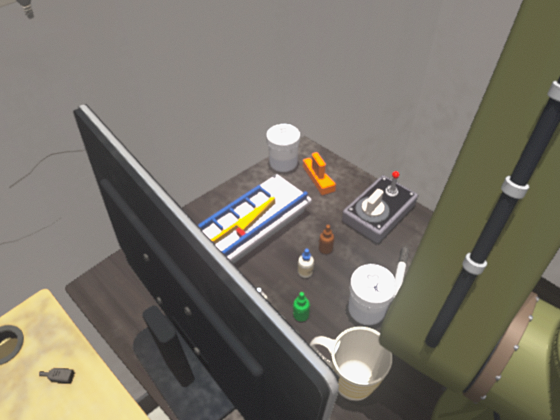

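The top view shows the shaker at about (265,200) px and the orange wedge at (343,195), to its right. The control box is at (357,258), with its knob at (344,260) and toggle at (377,257). The white-cap bottle is at (220,264) and the blue-cap bottle at (267,261). The brown (295,255) and green (240,287) bottles are look-alikes. In the scene view the monitor stands tall on the left, and the arm hides part of the desk.

```bash
python3 - <<'E'
from h import *
z=np.load('top0.npz');W=z['W'];p=z['p'];hsv=cv2.cvtColor(p,cv2.COLOR_RGB2HSV)
H,S,V=[hsv[...,i].astype(int) for i in range(3)]
desk=np.isfinite(W[...,2])
def rep(name,m,zlo=-50,zhi=400):
    m=m&(W[...,2]>zlo)&(W[...,2]<zhi)
    n,l,st,_=cv2.connectedComponentsWithStats(m.astype(np.uint8))
    for i in range(1,n):
        if st[i,4]<6: continue
        q=W[l==i]; r=cv2.minAreaRect(q[:,:2].astype(np.float32))
        print(name,st[i],'med',np.median(q,0).round(),'rect',np.round(r[0]),np.round(r[1]),round(r[2],1),'zmax',q[:,2].max().round())
box=np.zeros_like(desk);box[140:400,150:420]=1
rep('blue',box&(H>100)&(H<125)&(S>130))
rep('orange',box&(H>8)&(H<20)&(S>170)&(V>130))
rep('yellow',box&(H>22)&(H<32)&(S>150))
rep('red',box&((H<5)|(H>175))&(S>170))
rep('tall',box&(W[...,2]>25))
for u,v in[(220,264),(267,261),(295,255),(240,287),(300,200),(344,260),(349,178),(345,185),(340,212)]: print(u,v,W[v,u].round())
b=cv2.resize(p[140:320,170:410],None,fx=3.3,fy=3.3,interpolation=cv2.INTER_CUBIC);save('topc',b)
E
```

```text
blue [219 181  69  19 317] med [618.  34.  55.] rect [606.  35.] [ 35. 165.] 1.8 zmax 60.0
blue [222 212  89   9 305] med [540.   8.  57.] rect [541.   6.] [  8. 212.] 2.0 zmax 63.0
blue [265 258   5   6  25] med [433.   5.  61.] rect [434.   5.] [10. 12.] 89.9 zmax 69.0
blue [359 341   8  20  26] med [ 229. -207.   71.] rect [ 228. -208.] [41.  0.] 16.6 zmax 84.0
orange [335 175  15  32 103] med [ 591. -184.   25.] rect [ 605. -194.] [30. 80.] 70.7 zmax 66.0
orange [333 206   3   6   7] med [ 565. -164.   10.] rect [ 563. -163.] [ 1. 13.] 70.3 zmax 24.0
orange [341 211   6   5  10] med [ 546. -190.   22.] rect [ 547. -187.] [ 8. 13.] 27.9 zmax 25.0
orange [291 250  10  10  44] med [448. -62.  41.] rect [448. -63.] [22. 22.] 89.2 zmax 71.0
yellow [342 175   9  13  46] med [ 632. -196.   25.] rect [ 627. -195.] [13. 34.] 69.5 zmax 28.0
yellow [342 184   9  16  52] med [ 595. -187.   64.] rect [ 595. -186.] [ 8. 38.] 68.4 zmax 68.0
yellow [220 199  68  13 315] med [573.  29.  57.] rect [567.  35.] [ 25. 162.] 2.1 zmax 63.0
yellow [335 202  12  13  96] med [ 559. -178.   24.] rect [ 561
[... 1073 characters left out ...]
[215 259  11  12 107] med [428. 117.  41.] rect [428. 119.] [24. 27.] 88.5 zmax 69.0
tall [234 281  13  12 119] med [376.  70.  40.] rect [374.  71.] [28. 26.] 88.7 zmax 68.0
tall [263 301  33  33 846] med [305. -21.  86.] rect [306. -21.] [72. 71.] 88.0 zmax 91.0
tall [ 209  317  108   83 3009] med [230.  49. 275.] rect [219.  40.] [212. 121.] 72.6 zmax 400.0
tall [ 355  323   54   51 1776] med [ 246. -232.  169.] rect [ 241. -240.] [69. 71.] 16.7 zmax 175.0
220 264 [428. 116.  60.]
267 261 [433.   5.  67.]
295 255 [446. -61.  62.]
240 287 [374.  69.  62.]
300 200 [580. -77.  44.]
344 260 [ 431. -173.   80.]
349 178 [ 637. -202.   23.]
345 185 [ 614. -187.   49.]
340 212 [ 551. -176.   25.]
```

View pics/topc.png

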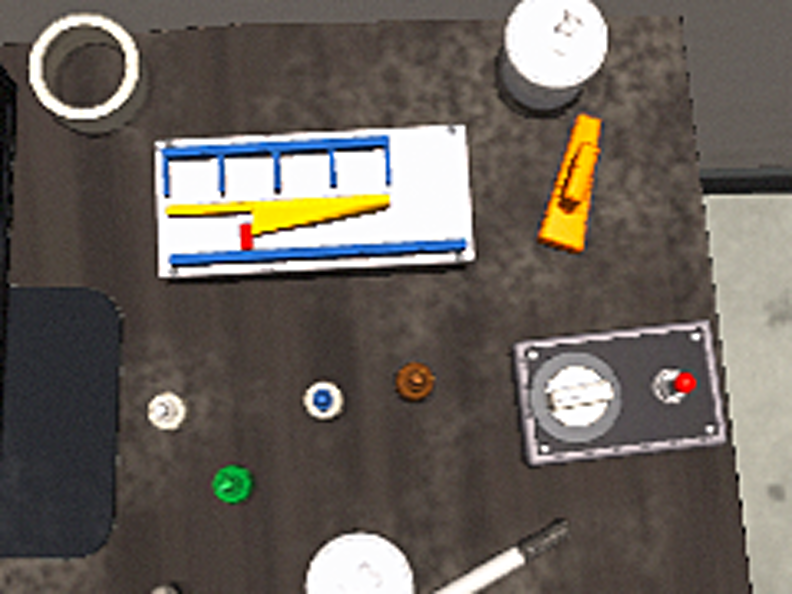

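Only two candidate bottles are visible so far. The shaker is at about (582,9) with a yaw of about 1.9°. Next I move the arm above the blue-cap bottle and look at the parts it was hiding.

Emit:
jog_arm(plan=[0, 0, 0.06, 0, 0, 0, 0.3, 0.54, 0.06, 0, 0, 78, 0.3, 0.54, 0.06, 0, 0, 78, 0.3, 0.54, 0.06, 0, 0, 78, 0.3, 0.54, 0.06, 0, 0, 78, 0.3, 0.54, 0.06, 0, 0, 78, 0.3, 0.54, 0.06, 0, 0, 78, 0.3, 0.54, 0.06, 0, 0, 78, 0.3, 0.54, 0.06, 0, 0, 78, 0.3, 0.54, 0.06, 0, 0, 78, 0.3, 0.54, 0.06, 0, 0, 78, 0.3, 0.54, 0.06, 0, 0, 78, 0.3, 0.54, 0.06, 0, 0, 78, 0.3, 0.54, 0.06, 0, 0, 78, 0.3, 0.54, 0.06, 0, 0, 78, 0.3, 0.54, 0.06, 0, 0, 78, 0.3, 0.54, 0.06, 0, 0, 78, 0.3, 0.54, 0.06, 0, 0, 78, 0.3, 0.54, 0.06, 0, 0, 78, 0.3, 0.54, 0.06, 0, 0, 78])

```text
clock: 2.1
eef_pos: [435.3, 6.5, 265.5]
eef_rot: [3.141, 0.0, 1.609]
wrist_force: [-0.6, -0.3, -0.1]
finger_gap: 93.9
finger_force: 0.0
```

```bash
python3 - <<'E'
from h import *
s=manip.read_state();print(s['eef_pos'],s['eef_rot'],s['joints'])
ps=[]
for n in('wrist','top'):
    c,p,d=snap(n);np.savez(n+'1.npz',W=cloud(c,d),p=p);ps.append(p)
z=np.load('top0.npz')['W']
m=(z[...,2]>110)&(z[...,1]>100)&(z[...,0]>250)
print('monitor ymin',np.percentile(z[m][:,1],[0,1,5,50]),z[m][:,2].max(),z[m][:,0].min(),z[m][:,0].max())
a=np.zeros((600,800,3),np.uint8);a[:]=0
a[:300,:400]=cv2.resize(ps[0],(400,300));a[:300,400:]=cv2.resize(ps[1],(400,300))
a[300:,:]=cv2.resize(ps[1][240:420,150:390],(800,600))[:300] if 0 else a[300:]
a[300:,:400]=cv2.resize(ps[1][270:420,180:380],(400,300))
cv2.imwrite('pics/w1.png',a[...,::-1])
E
```

```text
[435.32997881   6.50966425 265.54582248] [3.14136729e+00 4.76977672e-05 1.60934874e+00] [-6.91973346e-02 -4.98691987e-03  1.73013887e+00 -2.34646411e-05
  1.41621151e+00 -1.07746147e-01]
monitor ymin [100.01008907 104.24843966 121.34518012 226.81244651] 621.8896414086967 250.0111313468745 734.0134815764885
```

View pics/w1.png

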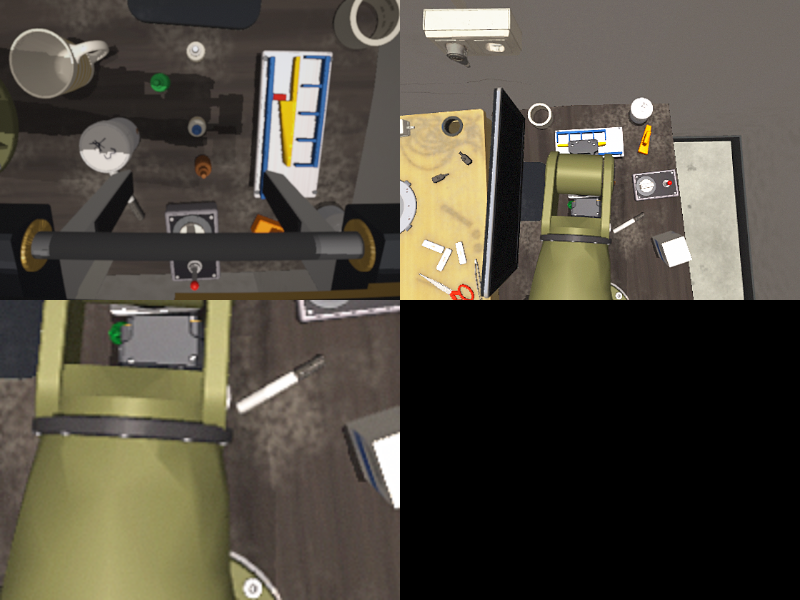

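Panel 1 (wrist, shown at 400 px) has the white cap at (196,50) and the blue cap at (197,128). The green (160,83) and brown (203,165) look-alikes and the whole shaker are also clear in it. The uncovered desk shows no further bottles, so there are two. I'll refine positions from the wrist cloud.

```bash
cat >> h.py <<'E'
def blobs(W,p,xr,yr,zr,hs=None):
    m=(W[...,0]>xr[0])&(W[...,0]<xr[1])&(W[...,1]>yr[0])&(W[...,1]<yr[1])&(W[...,2]>zr[0])&(W[...,2]<zr[1])
    if hs:
        h=cv2.cvtColor(p,cv2.COLOR_RGB2HSV).astype(int); m&=(h[...,0]>=hs[0])&(h[...,0]<=hs[1])&(h[...,1]>=hs[2])
    return W[m]
def rect(q):
    r=cv2.minAreaRect(q[:,:2].astype(np.float32)); return len(q),np.round(r[0],1),np.round(r[1],1),round(r[2],2),np.round(np.percentile(q[:,2],[2,50,98]))
E
python3 - <<'E'
from h import *
z=np.load('wrist1.npz');W=z['W'];p=z['p']
print('desk',np.nanmedian(W[60:110,290:310,2]))
for n,x,y in(('white',428,117),('blue',433,5)):
    q=blobs(W,p,(x-25,x+25),(y-25,y+25),(60,76));print(n,'cap',rect(q))
    q=blobs(W,p,(x-25,x+25),(y-25,y+25),(8,76));print(n,'all',rect(q))
q=blobs(W,p,(500,680),(-140,160),(38,48));print('floor',rect(q))
q=blobs(W,p,(500,560),(-140,160),(50,70),(100,125,130));print('near rail',rect(q)); f=np.polyfit(q[:,1],q[:,0],1);print(f)
q=blobs(W,p,(600,680),(-140,160),(50,70),(100,125,130));q=q[q[:,0]>np.median(q[:,0])-3];f=np.polyfit(q[:,1],q[:,0],1);print('fence',rect(q),f)
q=blobs(W,p,(595,620),(-140,160),(47,70),(100,125,130));print('walls y',np.histogram(q[:,1],np.arange(-70,130,4)))
q=blobs(W,p,(500,700),(-140,160),(50,70),(22,32,130));print('bar',rect(q))
E
```

```text
desk -1.4405940176185368
white cap (66, array([427.7, 118.9]), array([7.8, 7. ]), 2.73, array([60., 66., 68.]))
white all (603, array([427.9, 119.5]), array([26.8, 27.1]), 1.84, array([18., 39., 67.]))
blue cap (52, array([433.5,   5.8]), array([7.3, 6.8]), 2.22, array([61., 66., 68.]))
blue all (530, array([434. ,   6.1]), array([27.4, 26. ]), 1.62, array([12., 39., 67.]))
floor (11523, array([602.5,  10.1]), array([299.9, 154.7]), 89.98, array([39., 41., 47.]))
near rail (1186, array([540.1,   7. ]), array([  7.4, 214.5]), 2.26, array([51., 56., 58.]))
[-3.17894444e-02  5.39318057e+02]
fence (1024, array([618.7,  37.7]), array([  9.8, 163.9]), 0.33, array([50., 54., 56.])) [-2.75898104e-02  6.19067158e+02]
walls y (array([ 0,  0,  0,  0,  0,  0, 65, 12, 14, 12, 16, 14, 18, 14, 18, 15, 74,
       30, 24, 24, 21, 24, 22, 22, 25, 26, 61, 43, 32, 28, 29, 27, 29, 30,
       30, 30, 49, 52, 33, 33, 33, 34, 36, 35, 33, 37, 59, 43,  0]), array([-70, -66, -62, -58, -54, -50, -46, -42, -38, -34, -30, -26, -22,
       -18, -14, -10,  -6,  -2,   2,   6,  10,  14,  18,  22,  26,  30,
        34,  38,  42,  46,  50,  54,  58,  62,  66,  70,  74,  78,  82,
        86,  90,  94,  98, 102, 106, 110, 114, 118, 122, 126]))
bar (1760, array([566.8,  35.3]), array([ 23.7, 160.9]), 2.26, array([53., 56., 57.]))
```

Emit:
jog_arm(plan=[-0.0015, -0.0005, -0.1, 0, 0, 0, -0.0015, -0.0005, -0.1, 0, 0, 0, -0.0015, -0.0005, -0.2, 0, 0, 0, -0.0015, -0.0005, -0.2, 0, 0, 0, -0.0015, -0.0005, -0.225, 0, 0, 0, -0.0015, -0.0005, -0.245, 0, 0, 0, -0.0015, -0.0005, -0.245, 0, 0, 0, -0.0015, -0.0005, -0.245, 0, 0, 0])

```text
clock: 3.0
eef_pos: [434.2, 6.4, 21.0]
eef_rot: [3.142, 0.0, 1.61]
wrist_force: [0.1, -0.1, 0.7]
finger_gap: 93.9
finger_force: 0.0
```

Emit:
jog_arm(plan=[0, 0, 0, 0, 0, 0, 0, 0, 0, 0, 0, 0, 0, 0, 0, 0, 0, 0, 0, 0, 0, 0, 0, 0, 0, 0, 0, 0, 0, 0, 0, 0, 0, 0, 0, 0, 0, 0, 0, 0, 0, 0, 0, 0, 0, 0, 0, 0], claw=0.02, force=15)

```text
clock: 3.8
eef_pos: [433.9, 6.4, 20.4]
eef_rot: [-3.142, -0.0, 1.61]
wrist_force: [-0.1, -0.3, 0.3]
finger_gap: 33.6
finger_force: 0.0
```

Emit:
jog_arm(plan=[0, 0, 0, 0, 0, 0, 0, 0, 0, 0, 0, 0, 0, 0, 0, 0, 0, 0, 0, 0, 0, 0, 0, 0, 0, 0, 0, 0, 0, 0])

```text
clock: 4.3
eef_pos: [433.9, 6.4, 20.4]
eef_rot: [-3.142, 0.0, 1.61]
wrist_force: [0.1, -0.2, -0.6]
finger_gap: 26.5
finger_force: 15.0
```

Emit:
jog_arm(plan=[0, 0, 0.05, 0, 0, 0, 0, 0, 0.09, 0, 0, 0, 0.04, 0, 0.09, 0, 0, 0, 0.08, 0.005, 0.09, 0, 0, 0, 0.12, 0.01, 0.09, 0, 0, 0, 0.15, 0.01, 0.09, 0, 0, 0, 0.162, 0.01, 0.09, 0, 0, 0, 0.162, 0.01, 0.09, 0, 0, 0, 0.162, 0.01, 0.09, 0, 0, 0])

```text
clock: 5.2
eef_pos: [595.2, 16.4, 110.0]
eef_rot: [-3.141, -0.0, 1.61]
wrist_force: [-0.5, 0.1, 0.2]
finger_gap: 26.7
finger_force: 15.0
```

```bash
python3 - <<'E'
from h import *
c,p,d=snap('wrist');save('w2',p);np.savez('wrist2.npz',W=cloud(c,d),p=p)
print(manip.read_state()['eef_pos'])
E
```

```text
[595.14231618  16.43750405 110.28266627]
```

View pics/w2.png

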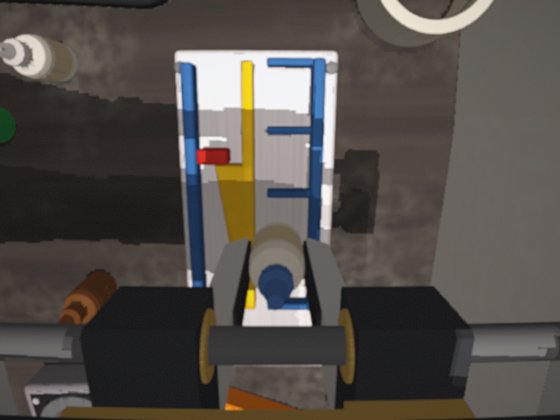

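The bottle hangs upright between the fingers at (277,270) px, over the bays. I'll check the bay edges from this closer view.

```bash
python3 - <<'E'
from h import *
z=np.load('wrist2.npz');W=z['W'];p=z['p']
for y in(30,50,70,90,110):
    s=[]
    for n,xr,hs in(('rail',(520,556),(100,125,130)),('bar',(560,590),(22,32,130)),('fence',(608,640),(100,125,130))):
        q=blobs(W,p,xr,(y-6,y+6),(49,66),hs); s.append((n,len(q),np.percentile(q[:,0],[3,97]).round(1) if len(q) else 0))
    print(y,s)
q=blobs(W,p,(590,610),(-60,130),(47,66),(100,125,130));q=q[q[:,2]>50];h=np.histogram(q[:,1],np.arange(-60,130,3));print([(b,n) for n,b in zip(*h) if n>5])
q=blobs(W,p,(570,625),(-10,40),(70,130));print('bottle',rect(q))
E
```

```text
30 [('rail', 223, array([537.8, 544.1])), ('bar', 484, array([560.9, 578.9])), ('fence', 195, array([612.3, 622.6]))]
50 [('rail', 230, array([536.9, 543.4])), ('bar', 521, array([560.7, 578.4])), ('fence', 199, array([615.6, 622. ]))]
70 [('rail', 250, array([536.3, 542.8])), ('bar', 182, array([572.4, 578. ])), ('fence', 213, array([614.8, 621.2]))]
90 [('rail', 266, array([535.6, 542.4])), ('bar', 210, array([571.4, 577.5])), ('fence', 224, array([614.2, 620.6]))]
110 [('rail', 237, array([534.7, 541.5])), ('bar', 213, array([571. , 576.7])), ('fence', 247, array([613.5, 619.9]))]
[(np.int64(-48), np.int64(19)), (np.int64(-45), np.int64(42)), (np.int64(33), np.int64(46)), (np.int64(36), np.int64(153)), (np.int64(39), np.int64(12)), (np.int64(75), np.int64(107)), (np.int64(78), np.int64(69)), (np.int64(114), np.int64(65)), (np.int64(117), np.int64(168))]
bottle (3039, array([595.7,  17.7]), array([50.4, 23.4]), 3.17, array([ 92., 124., 130.]))
```

Emit:
jog_arm(plan=[0.0025, 0.0005, -0.01, 0, 0, 0, 0.0025, 0.0005, -0.025, 0, 0, 0, 0.0025, 0.0005, -0.037, 0, 0, 0, 0.0025, 0.0005, -0.044, 0, 0, 0, 0.0025, 0.0005, -0.047, 0, 0, 0, 0.0025, 0.0005, -0.047, 0, 0, 0, 0.0025, 0.0005, -0.047, 0, 0, 0])

```text
clock: 5.95
eef_pos: [598.6, 16.9, 63.7]
eef_rot: [3.141, 0.0, 1.61]
wrist_force: [0.1, 0.2, -1.2]
finger_gap: 26.7
finger_force: 15.0
```

Emit:
jog_arm(plan=[0, 0, 0, 0, 0, 0, 0, 0, 0, 0, 0, 0, 0, 0, 0, 0, 0, 0, 0, 0, 0, 0, 0, 0], claw=0.042)

```text
clock: 6.35
eef_pos: [598.5, 17.0, 63.6]
eef_rot: [3.141, 0.0, 1.61]
wrist_force: [-0.4, 0.5, -1.2]
finger_gap: 41.8
finger_force: 0.0
```

Emit:
jog_arm(plan=[0, 0, 0.03, 0, 0, 0, 0, 0, 0.07, 0, 0, 0, 0, 0, 0.12, 0, 0, 0, 0, 0, 0.12, 0, 0, 0])

```text
clock: 6.75
eef_pos: [600.8, 16.9, 190.5]
eef_rot: [3.131, 0.001, 1.61]
wrist_force: [-0.1, -1.0, 0.1]
finger_gap: 41.8
finger_force: 0.0
```

```bash
python3 - <<'E'
from h import *
z=np.load('top0.npz')['W']
m=(z[...,2]>110)&(z[...,1]>140)&(z[...,0]>330)
q=z[m]
for a in range(330,730,80):
    k=q[(q[:,0]>a)&(q[:,0]<a+80)]; print(a,len(k),np.percentile(k[:,1],[0,5,50]) if len(k) else '')
c,p,d=snap('wrist');W=cloud(c,d);np.savez('wrist3.npz',W=W,p=p)
q=blobs(W,p,(578,616),(-5,40),(100,118),None);print('blue cap',rect(q))
q=blobs(W,p,(576,616),(-5,40),(60,118),None);print('blue bottle',rect(q))
q=blobs(W,p,(405,450),(95,145),(8,76));print('white',rect(q))
E
```

```text
330 1875 [218.23885044 219.98228665 227.71282842]
410 1779 [215.32111618 217.51329211 225.19799713]
490 1713 [212.63805625 214.75683971 222.43587422]
570 1674 [209.51079941 211.92026106 219.58821349]
650 9916 [140.00329605 148.14692019 215.95666616]
blue cap (124, array([598.3,  16.3]), array([8.2, 7.5]), 2.83, array([101., 108., 110.]))
blue bottle (981, array([598.4,  16.5]), array([26.5, 27.8]), 75.77, array([ 62.,  81., 109.]))
white (1326, array([431.6, 118.9]), array([28.4, 23.6]), 80.16, array([10., 38., 67.]))
```

Emit:
jog_arm(plan=[-0.04, 0.02, 0, 0, 0, -8, -0.08, 0.045, 0, 0, 0, -16, -0.12, 0.07, 0, 0, 0, -24, -0.15, 0.09, 0, 0, 0, -32, -0.168, 0.102, 0, 0, 0, -32, -0.171, 0.1025, 0, 0, 0, -32, -0.171, 0.1025, 0, 0, 0, -32, -0.171, 0.1025, 0, 0, 0, -32, -0.171, 0.1025, 0, 0, 0, -32], claw=0.05)

```text
clock: 7.7
eef_pos: [428.0, 118.9, 183.1]
eef_rot: [-3.141, 0.0, 1.051]
wrist_force: [-0.2, -0.6, 0.3]
finger_gap: 49.8
finger_force: 0.0
```

```bash
python3 - <<'E'
from h import *
print(manip.read_state()['eef_pos'])
c,p,d=snap('wrist');W=cloud(c,d)
q=blobs(W,p,(405,450),(95,145),(8,76));print('white',rect(q))
q=blobs(W,p,(405,450),(95,145),(60,76));print('cap',rect(q))
q=blobs(W,p,(330,400),(140,200),(-20,76));print('foot',rect(q))
E
```

```text
[428.02364873 118.9000505  183.07039298]
white (842, array([428.6, 120.5]), array([26.8, 27.6]), 74.04, array([11., 39., 67.]))
cap (79, array([428. , 120.3]), array([7. , 7.3]), 7.44, array([61., 66., 68.]))
foot (4302, array([365., 170.]), array([70., 60.]), 0.02, array([-3., 10., 12.]))
```

Next I descend 163 mm, shift +1 mm in y, and grip.

Emit:
jog_arm(plan=[0, 0.001, -0.045, 0, 0, 0, 0, 0.001, -0.09, 0, 0, 0, 0, 0.001, -0.13, 0, 0, 0, 0, 0.001, -0.15, 0, 0, 0, 0, 0.001, -0.163, 0, 0, 0, 0, 0.001, -0.163, 0, 0, 0, 0, 0.001, -0.163, 0, 0, 0])

```text
clock: 8.45
eef_pos: [427.8, 120.3, 20.7]
eef_rot: [-3.141, 0.0, 1.051]
wrist_force: [0.3, -1.0, 0.4]
finger_gap: 50.2
finger_force: 0.0
```

Emit:
jog_arm(plan=[0, 0, 0, 0, 0, 0, 0, 0, 0, 0, 0, 0, 0, 0, 0, 0, 0, 0, 0, 0, 0, 0, 0, 0, 0, 0, 0, 0, 0, 0, 0, 0, 0, 0, 0, 0, 0, 0, 0, 0, 0, 0], claw=0.02)

```text
clock: 9.15
eef_pos: [427.7, 120.5, 20.9]
eef_rot: [3.141, -0.001, 1.052]
wrist_force: [-1.2, -1.5, 6.5]
finger_gap: 26.5
finger_force: 15.0
```

Emit:
jog_arm(plan=[0, 0, 0.04, 0, 0, 0, 0, 0, 0.08, 0, 0, 0, 0, 0, 0.1, 0, 0, 0, 0.04, -0.015, 0.1, 0, 0, 8, 0.08, -0.03, 0.1, 0, 0, 16, 0.12, -0.05, 0.1, 0, 0, 24, 0.15, -0.063, 0.1, 0, 0, 32, 0.169, -0.063, 0.1, 0, 0, 32, 0.169, -0.063, 0.1, 0, 0, 32, 0.169, -0.063, 0.1, 0, 0, 32, 0.169, -0.063, 0.1, 0, 0, 32])

```text
clock: 10.25
eef_pos: [595.6, 57.7, 120.4]
eef_rot: [-3.141, -0.0, 1.61]
wrist_force: [-0.0, -0.3, -0.9]
finger_gap: 26.4
finger_force: 15.0
```

```bash
python3 - <<'E'
from h import *
print(manip.read_state()['eef_pos'])
c,p,d=snap('wrist');W=cloud(c,d);save('w4',p)
q=blobs(W,p,(570,630),(35,90),(70,150));print('bottle',rect(q))
q=blobs(W,p,(590,610),(-60,130),(47,66),(100,125,130));q=q[q[:,2]>50];h=np.histogram(q[:,1],np.arange(-60,130,3));print([(int(b),int(n)) for n,b in zip(*h) if n>5])
E
```

```text
[595.63369223  57.74281769 120.40646182]
bottle (3959, array([595.9,  60.1]), array([51.1, 23.6]), 2.55, array([103., 137., 149.]))
[(75, 62), (78, 104), (114, 10), (117, 142), (120, 27)]
```

Emit:
jog_arm(plan=[0.0015, -0.0005, -0.02, 0, 0, 0, 0.0015, -0.0005, -0.036, 0, 0, 0, 0.0015, -0.0005, -0.046, 0, 0, 0, 0.0015, -0.0005, -0.053, 0, 0, 0, 0.0015, -0.0005, -0.057, 0, 0, 0, 0.0015, -0.0005, -0.057, 0, 0, 0, 0.0015, -0.0005, -0.057, 0, 0, 0])

```text
clock: 11.0
eef_pos: [598.2, 57.0, 64.0]
eef_rot: [3.141, -0.0, 1.61]
wrist_force: [0.1, 1.4, -0.8]
finger_gap: 26.2
finger_force: 15.0
```

Emit:
jog_arm(plan=[0, 0, 0, 0, 0, 0, 0, 0, 0, 0, 0, 0, 0, 0, 0, 0, 0, 0, 0, 0, 0, 0, 0, 0], claw=0.042)

```text
clock: 11.4
eef_pos: [598.0, 56.9, 63.6]
eef_rot: [3.141, 0.0, 1.61]
wrist_force: [0.5, -0.3, -0.5]
finger_gap: 42.0
finger_force: 0.0
```

Emit:
jog_arm(plan=[0, 0, 0.03, 0, 0, 0, 0, 0, 0.07, 0, 0, 0, 0, 0, 0.12, 0, 0, 0, 0, -0.04, 0.15, 0, 0, 0, 0, -0.08, 0.17, 0, 0, 0, 0, -0.12, 0.17, 0, 0, 0, 0, -0.15, 0.17, 0, 0, 0, 0, -0.16, 0.17, 0, 0, 0, 0, -0.16, 0.17, 0, 0, 0, 0, -0.16, 0.17, 0, 0, 0])

```text
clock: 12.4
eef_pos: [598.0, -102.0, 233.4]
eef_rot: [-3.141, -0.0, 1.611]
wrist_force: [-0.7, 0.0, -0.2]
finger_gap: 41.9
finger_force: 0.0
```

```bash
python3 - <<'E'
from h import *
print(manip.read_state()['eef_pos'])
c,p,d=snap('wrist');W=cloud(c,d);save('w5',p);np.savez('wrist5.npz',W=W,p=p)
for y in(16.5,57):
    q=blobs(W,p,(576,618),(y-20,y+20),(100,118));print('cap',rect(q))
    q=blobs(W,p,(570,616),(y-20,y+20),(66,118));print('bottle',rect(q))
for a in [(10,45)]:
    q=blobs(W,p,(500,700),(-260,-120),(-5,75),(8,32,150));print('wedge',rect(q))
    t=q[(q[:,2]>58)];print('rib',rect(t)) if len(t)>4 else 0
    t=q[(q[:,2]>18)&(q[:,2]<30)];print('top face',rect(t)) if len(t)>4 else 0
E
```

```text
[ 597.99317846 -102.01583561  233.35132918]
cap (114, array([598. ,  15.1]), array([8.2, 8.4]), 64.31, array([100., 108., 110.]))
bottle (898, array([598.6,  14.6]), array([27. , 26.9]), 1.31, array([ 71.,  82., 109.]))
cap (35, array([598.3,  52.9]), array([7.7, 2.9]), 1.67, array([100., 103., 107.]))
bottle (754, array([598.5,  51.6]), array([27.9, 18.6]), 1.67, array([ 68.,  81., 104.]))
wedge (2626, array([ 596. , -197.9]), array([ 47.4, 107.5]), 70.23, array([-0., 23., 63.]))
rib (567, array([ 595. , -185.3]), array([14.7, 44. ]), 70.5, array([59., 62., 64.]))
top face (1194, array([ 596.2, -189. ]), array([ 30.2, 100.4]), 70.91, array([19., 22., 29.]))
```

View pics/w5.png

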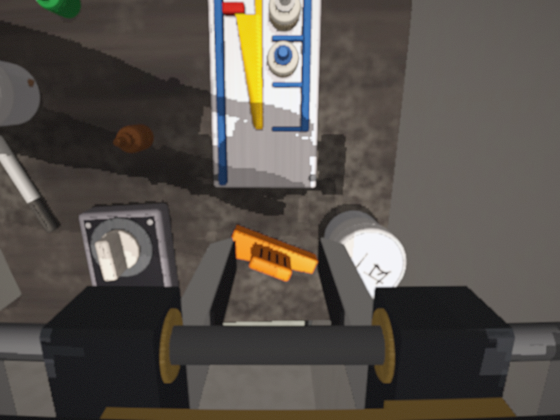

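The white and blue bottles stand in their bays at (285,10) and (283,55) px. The wedge lies at (275,250) px with its thick end towards the robot. The rib is at (595,-185) and the thin end points at -19.5° in world axes. I'll turn the gripper over it and take a close look.

Emit:
jog_arm(plan=[0, -0.04, 0, 0, 0, -8.4, -0.003, -0.083, 0, 0, 0, -16.8, -0.003, -0.083, 0, 0, 0, -25.2, -0.003, -0.083, 0, 0, 0, -33.6, -0.003, -0.083, 0, 0, 0, -42, -0.003, -0.083, 0, 0, 0, -50.4, -0.003, -0.083, 0, 0, 0, -58.8, -0.003, -0.083, 0, 0, 0, -67.2, -0.003, -0.083, 0, 0, 0, -75.6, -0.003, -0.083, 0, 0, 0, -84, -0.003, -0.083, 0, 0, 0, -92.4, -0.003, -0.083, 0, 0, 0, -100.8, -0.003, -0.083, -0.03, 0, 0, -109.2, -0.003, -0.083, -0.07, 0, 0, -111.8, -0.003, -0.083, -0.1, 0, 0, -111.8, -0.003, -0.083, -0.1, 0, 0, -111.8, -0.003, -0.083, -0.1, 0, 0, -111.8])

```text
clock: 14.15
eef_pos: [595.5, -185.3, 134.5]
eef_rot: [-3.142, -0.0, -0.34]
wrist_force: [-0.3, 0.3, 0.0]
finger_gap: 41.7
finger_force: 0.0
```

```bash
python3 - <<'E'
from h import *
s=manip.read_state();print(s['eef_pos'],s['eef_rot'],s['joints'].round(2))
c,p,d=snap('wrist');W=cloud(c,d);save('w6',p);np.savez('wrist6.npz',W=W,p=p)
q=blobs(W,p,(500,700),(-260,-120),(-5,75),(8,32,150));print('wedge',rect(q))
t=q[(q[:,2]>56)];print('rib',rect(t)); 
t=q[(q[:,2]>18)&(q[:,2]<30)];print('top face',rect(t))
q=blobs(W,p,(600,760),(-260,-80),(78,95));print('jar',rect(q)) if len(q)>5 else 0
E
```

```text
[ 595.46231106 -185.25679697  134.49060515] [-3.14153016e+00 -4.45640559e-04 -3.39769248e-01] [-0.36  0.52  1.38  0.    1.24  1.55]
wedge (3753, array([ 591.3, -189.1]), array([ 35.4, 108.5]), 70.82, array([-1., 23., 63.]))
rib (1201, array([ 595.1, -185.6]), array([15.1, 43.6]), 70.97, array([58., 62., 64.]))
top face (2224, array([ 595.5, -189.5]), array([ 31.2, 100.7]), 71.61, array([21., 22., 24.]))
jar (13956, array([ 691.2, -145.4]), array([ 79.4, 130.6]), 0.06, array([80., 85., 93.]))
```

View pics/w6.png

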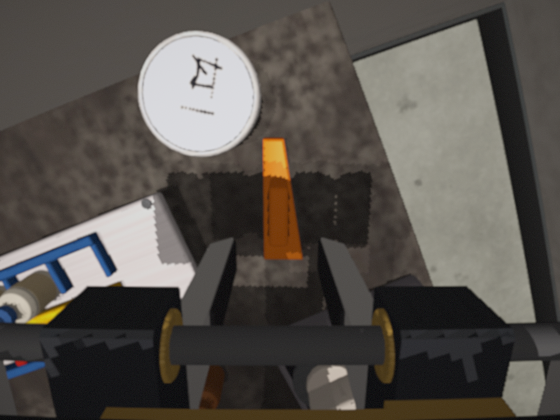

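The wedge is between the fingers at (280,200) px, thin end up and straight side on the left, and the pads line up with the rib. I descend and grip.

Emit:
jog_arm(plan=[0, 0, -0.03, 0, 0, 0, 0, 0, -0.06, 0, 0, 0, 0, 0, -0.085, 0, 0, 0.4, 0, 0, -0.1, 0, 0, 0.4, 0, 0, -0.104, 0, 0, 0.4, 0, 0, -0.104, 0, 0, 0.4, 0, 0, -0.104, 0, 0, 0.4])

```text
clock: 14.9
eef_pos: [595.8, -186.3, 31.2]
eef_rot: [3.142, -0.002, -0.334]
wrist_force: [0.7, -0.5, 0.5]
finger_gap: 42.1
finger_force: 0.0
```

Emit:
jog_arm(plan=[0, 0, 0, 0, 0, 0, 0, 0, 0, 0, 0, 0, 0, 0, 0, 0, 0, 0, 0, 0, 0, 0, 0, 0, 0, 0, 0, 0, 0, 0, 0, 0, 0, 0, 0, 0, 0, 0, 0, 0, 0, 0], claw=0.006, force=30)

```text
clock: 15.6
eef_pos: [595.0, -186.1, 29.7]
eef_rot: [3.142, -0.0, -0.334]
wrist_force: [-0.8, 0.3, 3.9]
finger_gap: 13.7
finger_force: 30.0
```

Emit:
jog_arm(plan=[0, 0, 0.04, 0, 0, 0, 0, 0, 0.08, 0, 0, 0, 0, 0, 0.115, 0, 0, 8, -0.005, 0.02, 0.115, 0, 0, 16, -0.01, 0.04, 0.115, 0, 0, 24, -0.015, 0.06, 0.115, 0, 0, 32, -0.02, 0.08, 0.115, 0, 0, 40, -0.025, 0.1, 0.115, 0, 0, 48, -0.03, 0.12, 0.115, 0, 0, 56, -0.035, 0.136, 0.115, 0, 0, 64, -0.035, 0.136, 0.115, 0, 0, 72, -0.035, 0.136, 0.115, 0, 0, 80, -0.035, 0.136, 0.115, 0, 0, 88, -0.035, 0.136, 0.115, 0, 0, 96, -0.035, 0.136, 0.115, 0, 0, 104, -0.035, 0.136, 0.115, 0, 0, 111, -0.035, 0.136, 0.105, 0, 0, 111, -0.035, 0.136, 0.095, 0, 0, 111, -0.035, 0.136, 0.095, 0, 0, 111, -0.035, 0.136, 0.095, 0, 0, 111])

```text
clock: 17.6
eef_pos: [559.7, -50.0, 124.0]
eef_rot: [-3.141, -0.0, 1.601]
wrist_force: [-0.4, -0.2, -0.4]
finger_gap: 13.8
finger_force: 30.0
```

```bash
python3 - <<'E'
from h import *
s=manip.read_state();print(s['eef_pos'],s['eef_rot'])
c,p,d=snap('wrist');W=cloud(c,d);save('w7',p);np.savez('wrist7.npz',W=W,p=p)
for y in(-60,-40,-20,0,20,40,60,80):
    s=[]
    for n,xr,zr,hs in(('rail',(520,556),(49,66),(100,125,130)),('wedge',(520,600),(85,170),(8,21,150)),('bar',(555,590),(49,66),(22,32,130)),('fence',(608,640),(49,66),(100,125,130))):
        q=blobs(W,p,xr,(y-6,y+6),zr,hs); s.append((n,len(q),np.percentile(q[:,0],[3,97]).round(1) if len(q) else 0))
    print(y,s)
q=blobs(W,p,(520,610),(-130,20),(80,180),(5,32,150));print('wedge',rect(q),'ymax',np.percentile(q[:,1],99))
q=blobs(W,p,(530,575),(20,90),(49,66),(0,5,150));print('red y',np.percentile(q[:,1],[2,98]),len(q))
E
```

```text
[559.74671337 -50.01006292 123.95975121] [-3.14067579e+00 -1.75319543e-04  1.60149185e+00]
-60 [('rail', 58, array([541. , 543.2])), ('wedge', 800, array([553.5, 567.1])), ('bar', 0, 0), ('fence', 0, 0)]
-40 [('rail', 81, array([540. , 542.9])), ('wedge', 1073, array([549.3, 568.7])), ('bar', 92, array([573.6, 580.8])), ('fence', 269, array([609.2, 624.8]))]
-20 [('rail', 88, array([539.1, 541.9])), ('wedge', 850, array([547.9, 565.9])), ('bar', 272, array([569.9, 580.2])), ('fence', 199, array([617.8, 624.2]))]
0 [('rail', 161, array([538.2, 544.1])), ('wedge', 566, array([547.5, 562.3])), ('bar', 394, array([566.2, 579.7])), ('fence', 287, array([608.9, 623.3]))]
20 [('rail', 190, array([537.9, 543.8])), ('wedge', 0, 0), ('bar', 517, array([562.3, 578.9])), ('fence', 169, array([616.8, 622.8]))]
40 [('rail', 198, array([537. , 542.8])), ('wedge', 0, 0), ('bar', 652, array([558. , 578.1])), ('fence', 309, array([609.2, 621.9]))]
60 [('rail', 217, array([536.1, 542.4])), ('wedge', 0, 0), ('bar', 189, array([572.1, 577.6])), ('fence', 141, array([616.8, 621.3]))]
80 [('rail', 234, array([535.7, 541.9])), ('wedge', 0, 0), ('bar', 210, array([571.2, 577.1])), ('fence', 325, array([608.8, 620.6]))]
wedge (6139, array([559.6, -46.2]), array([22.5, 96.6]), 3.71, array([115., 149., 158.])) ymax 1.3806533845850564
red y [54.29389957 63.07827106] 443
```

View pics/w7.png

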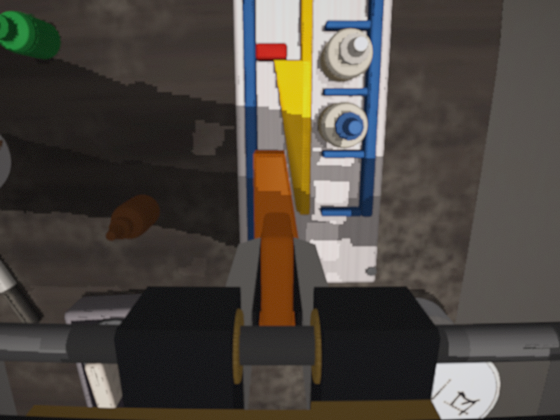

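The wedge hangs above the channel, thin end at (268,152) px, clear of both the rail and the bar, and 55 mm short of the red block. I lower it.

Emit:
jog_arm(plan=[0, 0, -0.015, 0, 0, 0, 0, 0, -0.03, 0, 0, 0, 0, 0, -0.04, 0, 0, 0, 0, 0, -0.046, 0, 0, 0, 0, 0, -0.05, 0, 0, 0, 0, 0, -0.052, 0, 0, 0, 0, 0, -0.052, 0, 0, 0, 0, 0, -0.052, 0, 0, 0])

```text
clock: 18.45
eef_pos: [560.1, -50.1, 72.8]
eef_rot: [3.141, 0.0, 1.603]
wrist_force: [0.1, 0.1, -1.8]
finger_gap: 13.5
finger_force: 30.0
```

```bash
python3 - <<'E'
from h import *
s=manip.read_state();print(s['eef_pos'],s['wrist_force'])
c,p,d=snap('wrist');W=cloud(c,d)
for y in(-40,-20,-6):
    s=[]
    for n,xr,zr,hs in(('rail',(520,556),(49,66),(100,125,130)),('wedge',(520,600),(60,75),(8,21,150)),('bar',(555,590),(49,66),(22,32,130))):
        q=blobs(W,p,xr,(y-6,y+6),zr,hs); s.append((n,len(q),np.percentile(q[:,0],[3,97]).round(1) if len(q) else 0, np.median(q[:,2]).round(1) if len(q) else 0))
    print(y,s)
E
```

```text
[560.13166836 -50.0858749   72.84106363] [ 0.1023127   0.08301162 -1.8084291 ]
-40 [('rail', 262, array([540. , 546.4]), np.float64(56.5)), ('wedge', 188, array([548.1, 570.4]), np.float64(65.6)), ('bar', 196, array([573.4, 581. ]), np.float64(55.5))]
-20 [('rail', 289, array([539.2, 545.6]), np.float64(56.4)), ('wedge', 851, array([548.3, 566.3]), np.float64(65.8)), ('bar', 438, array([569.3, 580.5]), np.float64(55.6))]
-6 [('rail', 300, array([538.6, 545. ]), np.float64(56.4)), ('wedge', 787, array([547.5, 563.7]), np.float64(65.8)), ('bar', 575, array([566.9, 579.8]), np.float64(55.7))]
```

Emit:
jog_arm(plan=[-0.001, 0, 0, 0, 0, 0, -0.0015, 0, 0, 0, 0, 0, -0.0015, 0, -0.001, 0, 0, 0, -0.0015, 0, -0.001, 0, 0, 0])

```text
clock: 18.9
eef_pos: [558.7, -50.1, 71.6]
eef_rot: [3.141, 0.0, 1.603]
wrist_force: [1.3, 0.4, -0.1]
finger_gap: 14.1
finger_force: 30.0
```

Emit:
jog_arm(plan=[0, 0, 0, 0, 0, 0, 0, 0, 0, 0, 0, 0, 0, 0, 0, 0, 0, 0, 0, 0, 0, 0, 0, 0], claw=0.034)

```text
clock: 19.3
eef_pos: [558.4, -50.0, 71.4]
eef_rot: [-3.141, -0.0, 1.603]
wrist_force: [-1.0, -0.3, 0.6]
finger_gap: 33.9
finger_force: 0.0
```

Emit:
jog_arm(plan=[0, 0, 0.03, 0, 0, 0, 0, 0, 0.06, 0, 0, 0, 0, -0.04, 0.08, 0, 0, 0, 0, -0.09, 0.08, 0, 0, 0, 0, -0.12, 0.08, 0, 0, 0, 0, -0.13, 0.08, 0, 0, 0, 0, -0.13, 0.08, 0, 0, 0, 0, -0.13, 0.08, 0, 0, 0])

```text
clock: 20.1
eef_pos: [558.4, -179.1, 151.3]
eef_rot: [-3.141, -0.0, 1.604]
wrist_force: [0.7, -0.3, 0.3]
finger_gap: 34.0
finger_force: 0.0
```

```bash
cat > look.py <<'E'
from h import *
s=manip.read_state();print(s['eef_pos'],s['eef_rot'],s['wrist_force'])
c,p,d=snap('wrist');W=cloud(c,d)
for y in range(-90,61,15):
    s=[]
    for n,xr,zr,hs in(('rail',(520,556),(49,66),(100,125,130)),('wedge',(520,600),(60,75),(8,21,150)),('bar',(555,590),(49,66),(22,32,130))):
        q=blobs(W,p,xr,(y-6,y+6),zr,hs); s.append((n,len(q),np.percentile(q[:,0],[3,97]).round(1) if len(q) else 0))
    print(y,s)
q=blobs(W,p,(520,600),(-130,80),(60,75),(8,21,150));print('wedge y',np.percentile(q[:,1],[1,99]).round(1),rect(q))
q=blobs(W,p,(520,600),(-130,80),(97,115),(8,32,120));print('rib',rect(q))
q=blobs(W,p,(530,575),(20,90),(49,66),(0,5,150));print('red y',np.percentile(q[:,1],[2,98])) if len(q) else 0
for y in(16.5,57):
    q=blobs(W,p,(580,616),(y-20,y+20),(100,118));print('cap',rect(q)) if len(q)>5 else 0
np.savez('last.npz',W=W,p=p)
E
python3 look.py
```

```text
[ 558.41497388 -179.05267388  151.26693438] [-3.14115715e+00 -3.86085529e-04  1.60361119e+00] [ 0.6777945  -0.33622415  0.25670537]
-90 [('rail', 152, array([541.2, 546.8])), ('wedge', 677, array([549. , 577.9])), ('bar', 65, array([555.3, 569.3]))]
-75 [('rail', 163, array([540.7, 546.4])), ('wedge', 713, array([548.5, 574.9])), ('bar', 0, 0)]
-60 [('rail', 160, array([540.4, 546. ])), ('wedge', 242, array([547.5, 572.5])), ('bar', 0, 0)]
-45 [('rail', 149, array([540. , 544.9])), ('wedge', 175, array([547. , 570.5])), ('bar', 147, array([573. , 580.9]))]
-30 [('rail', 36, array([539.9, 544.6])), ('wedge', 10, array([546.8, 550. ])), ('bar', 101, array([571.2, 581.2]))]
-15 [('rail', 0, 0), ('wedge', 0, 0), ('bar', 0, 0)]
0 [('rail', 0, 0), ('wedge', 0, 0), ('bar', 0, 0)]
15 [('rail', 0, 0), ('wedge', 0, 0), ('bar', 0, 0)]
30 [('rail', 0, 0), ('wedge', 0, 0), ('bar', 0, 0)]
45 [('rail', 0, 0), ('wedge', 0, 0), ('bar', 0, 0)]
60 [('rail', 0, 0), ('wedge', 0, 0), ('bar', 0, 0)]
wedge y [-98.  -37.6] (2333, array([563.1, -66.4]), array([31.1, 63.4]), 1.96, array([63., 65., 67.]))
rib (1310, array([559.1, -58.7]), array([15.5, 27.9]), 1.78, array([ 99., 104., 106.]))
```

Emit:
jog_arm(plan=[0.0045, 0.02, -0.02, 0, 0, 0, 0.0045, 0.04, -0.04, 0, 0, 0, 0.0045, 0.04, -0.07, 0, 0, 0, 0.0045, 0.04, -0.09, 0, 0, 0, 0.0045, 0.04, -0.099, 0, 0, 0, 0.0045, 0.04, -0.099, 0, 0, 0, 0.0045, 0.05, -0.099, 0, 0, 0, 0.0045, 0.058, -0.099, 0, 0, 0, 0.0045, 0.064, -0.099, 0, 0, 0, 0.0045, 0.07, -0.099, 0, 0, 0, 0.0045, 0.075, -0.099, 0, 0, 0, 0.0045, 0.08, -0.099, 0, 0, 0, 0.0045, 0.085, -0.099, 0, 0, 0], claw=0)

```text
clock: 21.45
eef_pos: [563.0, -94.8, 52.5]
eef_rot: [3.141, 0.0, 1.603]
wrist_force: [1.1, -0.6, 0.2]
finger_gap: 0.6
finger_force: 0.5
```

Emit:
jog_arm(plan=[0, 0.004, 0, 0, 0, 0, 0, 0.008, 0, 0, 0, 0, 0, 0.012, 0, 0, 0, 0, 0, 0.016, 0, 0, 0, 0, 0, 0.02, 0, 0, 0, 0])

```text
clock: 21.95
eef_pos: [562.7, -74.9, 52.3]
eef_rot: [-3.141, 0.0, 1.603]
wrist_force: [-2.5, -3.9, 1.2]
finger_gap: 0.4
finger_force: 1.7
```

Emit:
jog_arm(plan=[0, 0.003, 0, 0, 0, 0, 0, 0.006, 0, 0, 0, 0, 0, 0.009, 0, 0, 0, 0, 0, 0.012, 0, 0, 0, 0, 0, 0.014, 0, 0, 0, 0, 0, 0.014, 0, 0, 0, 0])

```text
clock: 22.55
eef_pos: [563.0, -60.7, 52.4]
eef_rot: [3.141, -0.0, 1.603]
wrist_force: [0.3, -0.5, 0.3]
finger_gap: 0.5
finger_force: 0.2
```

```bash
python3 look.py; python3 -c "
from h import *
save('w8',np.load('last.npz')['p'])"
```

```text
[563.02845227 -60.66069199  52.43278581] [ 3.14133579e+00 -3.13911758e-04  1.60332682e+00] [ 0.31121662 -0.49019015  0.25523769]
-90 [('rail', 0, 0), ('wedge', 0, 0), ('bar', 0, 0)]
-75 [('rail', 151, array([540.9, 546.5])), ('wedge', 0, 0), ('bar', 0, 0)]
-60 [('rail', 320, array([540.4, 547.2])), ('wedge', 0, 0), ('bar', 0, 0)]
-45 [('rail', 263, array([539.8, 545.2])), ('wedge', 1479, array([547.9, 577.1])), ('bar', 133, array([579.3, 585.2]))]
-30 [('rail', 282, array([539.3, 544.6])), ('wedge', 636, array([546.8, 575.2])), ('bar', 410, array([576.4, 584.9]))]
-15 [('rail', 300, array([538.8, 544. ])), ('wedge', 442, array([546.1, 572.5])), ('bar', 601, array([573.3, 584.5]))]
0 [('rail', 317, array([538.3, 543.5])), ('wedge', 337, array([545.4, 569.6])), ('bar', 775, array([570.4, 583.8]))]
15 [('rail', 326, array([537.7, 542.9])), ('wedge', 236, array([544.9, 566.8])), ('bar', 1021, array([567.1, 583.6]))]
30 [('rail', 355, array([537.2, 542.6])), ('wedge', 1318, array([544.7, 562.7])), ('bar', 1218, array([564.1, 582.7]))]
45 [('rail', 383, array([536.7, 542.1])), ('wedge', 904, array([544.4, 560. ])), ('bar', 1446, array([561.3, 582.2]))]
60 [('rail', 160, array([536.2, 542.8])), ('wedge', 0, 0), ('bar', 245, array([564.8, 582.6]))]
wedge y [-49.9  47.4] (6679, array([560.3,  -1.4]), array([ 31.6, 101.8]), 3.39, array([63., 65., 66.]))
rib (5149, array([557.2,  -3. ]), array([15.5, 43.9]), 1.59, array([101., 104., 106.]))
red y [53.89342937 58.27235933]
cap (656, array([597.4,  15.5]), array([8.8, 8. ]), 86.06, array([100., 108., 110.]))
```

View pics/w8.png

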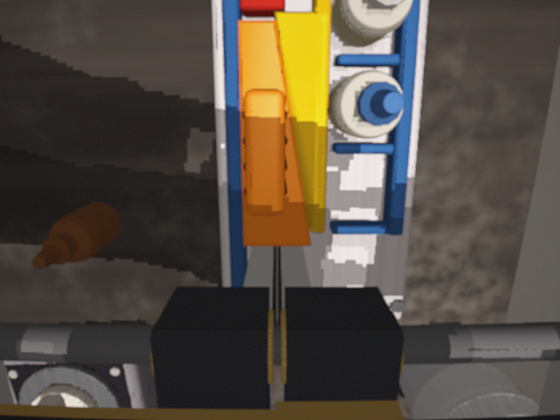

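The wedge is nearly home, with about 5 mm left between its thin end and the red block at (263,8) px. I keep pushing.

Emit:
jog_arm(plan=[0, 0.002, 0, 0, 0, 0, 0, 0.004, 0, 0, 0, 0, 0, 0.006, 0, 0, 0, 0, 0, 0.007, 0, 0, 0, 0, 0, 0.007, 0, 0, 0, 0])

```text
clock: 23.1
eef_pos: [563.0, -54.9, 52.6]
eef_rot: [3.141, 0.002, 1.603]
wrist_force: [-2.1, -10.4, 0.5]
finger_gap: 0.6
finger_force: 4.7
```

Emit:
jog_arm(plan=[0, 0.001, 0, 0, 0, 0, 0, 0.002, 0, 0, 0, 0, 0, 0.003, 0, 0, 0, 0, 0, 0.003, 0, 0, 0, 0])

```text
clock: 23.5
eef_pos: [563.3, -54.6, 52.9]
eef_rot: [3.14, 0.006, 1.603]
wrist_force: [-1.8, -29.5, 0.5]
finger_gap: 0.1
finger_force: 14.3
```

Stopped: 29.5 N with no further motion. I back off, rise and verify.

Emit:
jog_arm(plan=[0, -0.012, 0, 0, 0, 0, 0, -0.03, 0, 0, 0, 0, 0, -0.04, 0.04, 0, 0, 0, 0, -0.04, 0.09, 0, 0, 0, 0, -0.04, 0.12, 0, 0, 0, 0, -0.04, 0.12, 0, 0, 0, 0, -0.04, 0.12, 0, 0, 0])

```text
clock: 24.2
eef_pos: [563.0, -90.8, 172.4]
eef_rot: [3.141, -0.0, 1.603]
wrist_force: [0.0, -0.8, -0.6]
finger_gap: 0.4
finger_force: 0.0
```

```bash
python3 look.py; python3 - <<'E'
from h import *
z=np.load('last.npz');W=z['W'];p=z['p'];save('w9',p)
for y in(16.5,57):
    q=blobs(W,p,(578,616),(y-20,y+20),(66,118));print('bottle',rect(q))
q=blobs(W,p,(415,455),(-200,-130),(70,90));print('knob bar',rect(q)) if len(q)>5 else print('no knob')
E
```

```text
[562.99356425 -90.78809149 172.41870891] [ 3.14080101e+00 -3.66829042e-04  1.60329012e+00] [ 0.02478429 -0.81617764 -0.60422365]
-90 [('rail', 117, array([541.5, 547.4])), ('wedge', 0, 0), ('bar', 0, 0)]
-75 [('rail', 112, array([541.4, 547.1])), ('wedge', 0, 0), ('bar', 0, 0)]
-60 [('rail', 107, array([541., 546.])), ('wedge', 0, 0), ('bar', 0, 0)]
-45 [('rail', 110, array([540.1, 545.7])), ('wedge', 305, array([548.2, 577.4])), ('bar', 62, array([580.2, 586.1]))]
-30 [('rail', 98, array([539.8, 543.9])), ('wedge', 638, array([547.2, 575.3])), ('bar', 160, array([577.7, 585.2]))]
-15 [('rail', 100, array([538.9, 543.5])), ('wedge', 257, array([546.1, 573.2])), ('bar', 282, array([567. , 585.1]))]
0 [('rail', 112, array([538.5, 543.2])), ('wedge', 182, array([545.8, 570.4])), ('bar', 305, array([571.1, 584.6]))]
15 [('rail', 112, array([538.3, 542.9])), ('wedge', 121, array([545.4, 567.6])), ('bar', 385, array([567.9, 584.5]))]
30 [('rail', 117, array([537.2, 541.8])), ('wedge', 281, array([544.4, 564.1])), ('bar', 443, array([564.8, 583.3]))]
45 [('rail', 119, array([537. , 541.5])), ('wedge', 426, array([544.1, 560.5])), ('bar', 521, array([562. , 582.9]))]
60 [('rail', 72, array([536.8, 541.9])), ('wedge', 14, array([546. , 558.5])), ('bar', 113, array([576.5, 583. ]))]
wedge y [-44.   53.3] (2847, array([565. ,   5.3]), array([39.9, 99.2]), 2.08, array([63., 65., 66.]))
rib (1566, array([556.7,   2.4]), array([15.4, 43. ]), 2.25, array([101., 104., 106.]))
red y [56.18600526 60.95665663]
cap (168, array([598.4,  15.3]), array([7.7, 8.5]), 48.81, array([100., 108., 110.]))
bottle (1309, array([598.7,  15.1]), array([26.9, 27.4]), 5.45, array([ 70.,  81., 109.]))
bottle (864, array([597.7,  49.9]), array([15. , 27.4]), 86.06, array([68., 81., 96.]))
knob bar (851, array([ 433.9, -176.6]), array([14.4, 40.1]), 8.53, array([71., 77., 79.]))
```

View pics/w9.png

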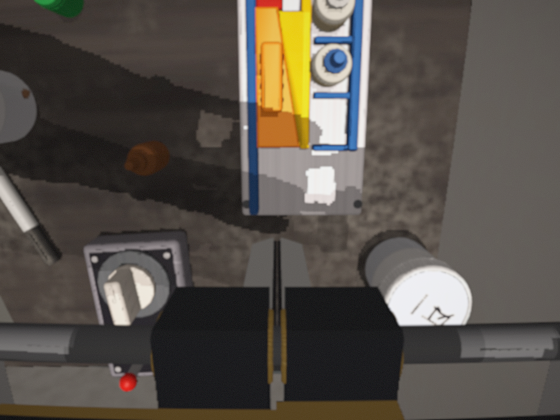

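The wedge is home: its tip sits on the red block at (268,2) px, the bar has moved 5 mm and both bottles stand. The knob bar is at (125,300) px with its length at 98.5° in world axes, so the knob is about 87° clockwise from its stop. I move over it.

Emit:
jog_arm(plan=[-0.04, -0.025, 0, 0, 0, 3, -0.08, -0.05, 0, 0, 0, 6.6, -0.12, -0.08, 0, 0, 0, 6.6, -0.129, -0.086, 0, 0, 0, 6.6, -0.129, -0.086, -0.02, 0, 0, 6.6, -0.129, -0.086, -0.02, 0, 0, 6.6, -0.129, -0.086, -0.02, 0, 0, 6.6], claw=0.045)

```text
clock: 24.95
eef_pos: [434.0, -176.6, 151.9]
eef_rot: [-3.14, -0.001, 1.719]
wrist_force: [0.3, 0.6, 0.5]
finger_gap: 44.9
finger_force: 0.0
```

```bash
cat > ctl.py <<'E'
from h import *
s=manip.read_state();print(s['eef_pos'],s['eef_rot'],s['moment'],s['joints'].round(2))
for n in('top','wrist'):
    c,p,d=snap(n);W=cloud(c,d)
    for nm,zr,hs,xr,yr in(('bar',(70,84),None,(405,460),(-210,-140)),('box',(28,40),None,(370,500),(-310,-120)),('ball',(70,100),(0,5,150),(400,480),(-290,-215))):
        q=blobs(W,p,xr,yr,zr,hs);print(n,nm,rect(q)) if len(q)>5 else print(n,nm,len(q))
    np.savez('c_'+n+'.npz',W=W,p=p)
E
python3 ctl.py
```

```text
[ 434.01687824 -176.6032683   151.93470026] [-3.14019385e+00 -1.18568031e-03  1.71877487e+00] [-0.047263   -0.09132222  0.01053702] [-0.46  0.17  1.81  0.    1.16 -0.61]
top bar 0
top box (137, array([ 451. , -142.9]), array([22.1, 61.2]), 72.58, array([28., 35., 39.]))
top ball 0
wrist bar (1105, array([ 433. , -177.8]), array([14. , 42.2]), 9.68, array([74., 78., 80.]))
wrist box (11385, array([ 436.5, -210.8]), array([ 92.2, 144.8]), 5.88, array([30., 34., 40.]))
wrist ball (286, array([ 439.7, -245.3]), array([12.8, 12.4]), 44.6, array([83., 89., 92.]))
```

Emit:
jog_arm(plan=[-0.001, -0.001, -0.03, 0, 0, 1, -0.001, -0.001, -0.06, 0, 0, 1, -0.001, -0.001, -0.085, 0, 0, 1, -0.001, -0.001, -0.097, 0, 0, 1, -0.001, -0.001, -0.097, 0, 0, 1, -0.001, -0.001, -0.097, 0, 0, 1])

```text
clock: 25.65
eef_pos: [433.6, -178.2, 56.5]
eef_rot: [3.141, 0.001, 1.736]
wrist_force: [1.1, -0.8, -0.0]
finger_gap: 45.0
finger_force: 0.0
```

Emit:
jog_arm(plan=[0, 0, 0, 0, 0, 0, 0, 0, 0, 0, 0, 0, 0, 0, 0, 0, 0, 0, 0, 0, 0, 0, 0, 0, 0, 0, 0, 0, 0, 0, 0, 0, 0, 0, 0, 0, 0, 0, 0, 0, 0, 0], claw=0.006, force=12)

```text
clock: 26.35
eef_pos: [432.9, -178.1, 55.7]
eef_rot: [-3.142, 0.0, 1.736]
wrist_force: [-2.8, -0.5, 5.0]
finger_gap: 13.8
finger_force: 12.0
```

Emit:
jog_arm(plan=[0, 0, 0, 0, 0, 8, 0, 0, 0, 0, 0, 16, 0, 0, 0, 0, 0, 24, 0, 0, 0, 0, 0, 32, 0, 0, 0, 0, 0, 40, 0, 0, 0, 0, 0, 48, 0, 0, 0, 0, 0, 56, 0, 0, 0, 0, 0, 64, 0, 0, 0, 0, 0, 70, 0, 0, 0, 0, 0, 76, 0, 0, 0, 0, 0, 80, 0, 0, 0, 0, 0, 84, 0, 0, 0, 0, 0, 86, 0, 0, 0, 0, 0, 86])

```text
clock: 27.75
eef_pos: [433.1, -177.8, 55.7]
eef_rot: [3.141, 0.0, -3.045]
wrist_force: [-0.9, 3.3, 5.2]
finger_gap: 13.5
finger_force: 12.0
```

```bash
python3 -c "
from h import *
s=manip.read_state();print(s['eef_pos'],s['eef_rot'],s['moment'],s['wrist_force'],s['finger_gap'])"
```

```text
[ 433.1031114  -177.82521765   55.67839208] [ 3.14125912e+00  4.03351061e-04 -3.04517188e+00] [ 0.60286542  0.00774384 -0.03220508] [-0.9347351   3.33428447  5.179148  ] 13.530421088256151
```

Emit:
jog_arm(plan=[0, 0, 0, 0, 0, 2, 0, 0, 0, 0, 0, 4, 0, 0, 0, 0, 0, 5, 0, 0, 0, 0, 0, 5])

```text
clock: 28.15
eef_pos: [433.3, -177.9, 55.7]
eef_rot: [3.142, 0.001, -2.959]
wrist_force: [1.5, 5.0, 4.4]
finger_gap: 15.0
finger_force: 12.5
```

```bash
python3 -c "
from h import *
s=manip.read_state();print(s['eef_pos'],s['eef_rot'],s['moment'],s['wrist_force'],s['finger_gap'])"
```

```text
[ 433.27489898 -177.8951188    55.6562037 ] [ 3.14153502e+00  8.29525377e-04 -2.95932811e+00] [ 0.88704405 -0.48441013 -0.27153682] [1.54630406 4.97055215 4.37826499] 14.991177766725281
```

The moment jumped to -0.27 N m, which means the end stop. I release, rise, and check the knob and toggle.

Emit:
jog_arm(plan=[0, 0, 0, 0, 0, 0, 0, 0, 0, 0, 0, 0, 0, 0, 0, 0, 0, 0, 0, 0, 0, 0, 0, 0], claw=0.036)

```text
clock: 28.55
eef_pos: [432.8, -178.1, 55.3]
eef_rot: [3.142, -0.0, -2.959]
wrist_force: [0.4, -0.3, -0.9]
finger_gap: 35.8
finger_force: 0.0
```

Emit:
jog_arm(plan=[0, 0, 0.03, 0, 0, 0, 0, 0, 0.07, 0, 0, 0, 0, 0, 0.11, 0, 0, 0, 0, 0, 0.11, 0, 0, -8, 0, 0, 0.11, 0, 0, -16, 0, 0, 0.11, 0, 0, -24, 0, 0, 0.11, 0, 0, -32, 0, 0, 0.11, 0, 0, -40, 0, 0, 0.11, 0, 0, -48, 0, 0, 0.11, 0, 0, -56, 0, 0, 0.11, 0, 0, -64, 0, 0, 0.11, 0, 0, -72, 0, 0, 0.11, 0, 0, -80, 0, 0, 0.11, 0, 0, -85, 0, 0, 0.11, 0, 0, -85, 0, 0, 0.11, 0, 0, -85])

```text
clock: 30.15
eef_pos: [432.9, -178.1, 165.4]
eef_rot: [-3.141, -0.0, 1.843]
wrist_force: [-0.5, -0.4, 0.2]
finger_gap: 36.0
finger_force: 0.0
```

```bash
python3 ctl.py; python3 -c "
from h import *
save('w10',np.load('c_wrist.npz')['p'])"
```

```text
[ 432.85427521 -178.08632182  165.37375848] [-3.14143515e+00 -3.71427266e-05  1.84322614e+00] [-0.02332393 -0.07807193  0.01004721] [-0.47  0.16  1.79 -0.    1.19 -0.74]
top bar (9, array([ 416. , -182.8]), array([4. , 8.5]), 59.74, array([76., 78., 82.]))
top box (166, array([ 435.4, -157.8]), array([85. , 39.5]), 14.82, array([30., 35., 40.]))
top ball 0
wrist bar (1065, array([ 433.1, -177.6]), array([41.8, 14.2]), 5.67, array([71., 78., 79.]))
wrist box (9724, array([ 436.3, -210.7]), array([ 92. , 144.5]), 5.62, array([30., 34., 40.]))
wrist ball (269, array([ 439.7, -245.7]), array([12.1, 12.5]), 53.46, array([83., 89., 92.]))
```

View pics/w10.png

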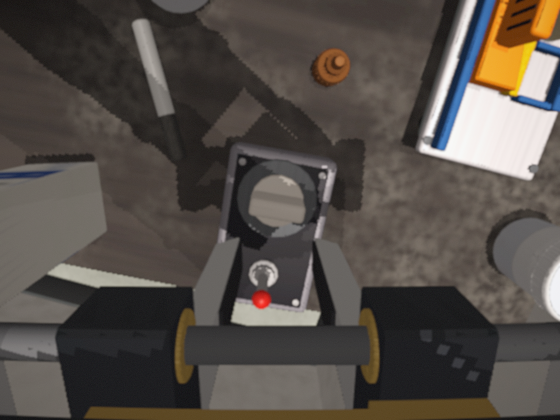

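The knob bar is at (278,200) px, at 5.67° against the box's 5.62°, so it is on its stop. The toggle ball is at (261,298) px and upright. I go to the far (-y) side of it with the fingers closed.

Emit:
jog_arm(plan=[0.003, -0.04, 0, 0, 0, -5, 0.006, -0.08, 0, 0, 0, -10, 0.01, -0.099, 0, 0, 0, -10, 0.01, -0.099, 0, 0, 0, -10, 0.01, -0.099, -0.03, 0, 0, -10, 0.01, -0.099, -0.06, 0, 0, -10, 0.01, -0.099, -0.085, 0, 0, -10, 0.01, -0.099, -0.093, 0, 0, -10, 0.01, -0.099, -0.093, 0, 0, -10, 0.01, -0.099, -0.093, 0, 0, -10], claw=0)

```text
clock: 31.25
eef_pos: [443.4, -277.1, 73.6]
eef_rot: [3.141, 0.001, 1.667]
wrist_force: [1.0, -0.1, 0.4]
finger_gap: 0.5
finger_force: 0.0
```

Emit:
jog_arm(plan=[0, 0.005, 0, 0, 0, 0, 0, 0.01, 0, 0, 0, 0, -0.001, 0.014, 0, 0, 0, 0, -0.001, 0.018, 0, 0, 0, 0, -0.002, 0.022, 0, 0, 0, 0, -0.002, 0.025, 0, 0, 0, 0, -0.003, 0.028, 0, 0, 0, 0, -0.003, 0.0295, 0, 0, 0, 0, -0.003, 0.0295, 0, 0, 0, 0])

```text
clock: 32.15
eef_pos: [439.9, -247.6, 72.4]
eef_rot: [-3.141, 0.0, 1.666]
wrist_force: [-0.5, -4.3, -0.8]
finger_gap: 0.7
finger_force: 2.1
```

```bash
python3 ctl.py; python3 -c "
from h import *
save('w11',np.load('c_wrist.npz')['p']);print(manip.read_state()['wrist_force'])"
```

```text
[ 439.8517699  -247.59882179   72.43092402] [-3.14144999e+00  2.42491281e-04  1.66609835e+00] [-8.61505643e-01 -2.35390740e-02  4.28112957e-04] [-0.59  0.36  1.78 -0.    1.   -0.68]
top bar (113, array([ 432.5, -179.4]), array([39.8, 14.7]), 4.46, array([73., 79., 82.]))
top box (829, array([ 434.9, -196.1]), array([ 91.7, 112. ]), 5.5, array([30., 35., 40.]))
top ball 0
wrist bar (2772, array([ 432.9, -177.7]), array([42.1, 14.1]), 5.55, array([75., 78., 79.]))
wrist box (24319, array([ 436.3, -211.2]), array([ 92.5, 145. ]), 5.55, array([31., 34., 40.]))
wrist ball (678, array([ 438.1, -230. ]), array([13.2, 13.3]), 47.6, array([82., 86., 88.]))
[ 0.57571809 -4.75369319 -0.50851175]
```

View pics/w11.png

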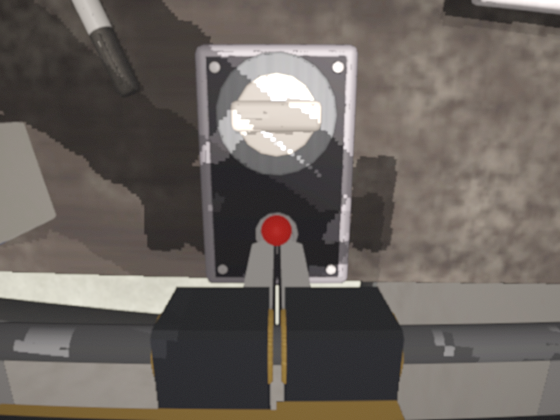

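The ball at (276,230) px has moved 15.7 mm towards the knob, which is about 0.38 rad, and the knob is still on its stop. I hold 1.4 s, then back off slowly and rise clear.

Emit:
jog_arm(plan=[0, 0, 0, 0, 0, 0, 0, 0, 0, 0, 0, 0, 0, 0, 0, 0, 0, 0, 0, 0, 0, 0, 0, 0, 0, 0, 0, 0, 0, 0, 0, 0, 0, 0, 0, 0, 0, 0, 0, 0, 0, 0, 0, 0, 0, 0, 0, 0, 0, 0, 0, 0, 0, 0, 0, 0, 0, 0, 0, 0, 0, 0, 0, 0, 0, 0, 0, 0, 0, 0, 0, 0, 0, 0, 0, 0, 0, 0, 0, 0, 0, 0, 0, 0])

```text
clock: 33.65
eef_pos: [439.9, -247.6, 72.5]
eef_rot: [-3.142, 0.0, 1.666]
wrist_force: [-0.3, -4.9, -1.0]
finger_gap: 0.2
finger_force: 2.1
```

Emit:
jog_arm(plan=[0, -0.004, 0, 0, 0, 0, 0, -0.008, 0, 0, 0, 0, 0.001, -0.012, 0, 0, 0, 0, 0.001, -0.016, 0, 0, 0, 0, 0.002, -0.02, 0, 0, 0, 0, 0.003, -0.028, 0, 0, 0, 0, 0.003, -0.035, 0, 0, 0, 0, 0.003, -0.035, 0.04, 0, 0, 0, 0.003, -0.035, 0.08, 0, 0, 0, 0.003, -0.035, 0.12, 0, 0, 0, 0.003, -0.035, 0.15, 0, 0, 0, 0.003, -0.035, 0.15, 0, 0, 0, 0.003, -0.035, 0.15, 0, 0, 0])

```text
clock: 34.95
eef_pos: [442.9, -282.8, 222.3]
eef_rot: [3.141, 0.0, 1.666]
wrist_force: [-0.2, 0.7, -0.3]
finger_gap: 0.4
finger_force: 0.0
```

```bash
python3 ctl.py; python3 - <<'E'
from h import *
c,p,d=snap('top');W=cloud(c,d)
q=blobs(W,p,(520,600),(-130,80),(97,115),(8,32,120));print('rib',rect(q)) if len(q)>5 else 0
for y in(16.5,57):
    q=blobs(W,p,(576,616),(y-20,y+20),(66,118));print('bottle',rect(q)) if len(q)>5 else 0
E
```

```text
[ 442.85665457 -282.84113335  222.32602386] [3.14128346e+00 2.28953052e-04 1.66581821e+00] [-0.06934692 -0.11769797  0.01645946] [-0.64  0.23  1.57  0.    1.34 -0.73]
top bar (116, array([ 432.5, -179.2]), array([40.1, 14.1]), 6.12, array([71., 79., 82.]))
top box (1649, array([ 436.3, -212.9]), array([ 91.5, 145.7]), 5.43, array([30., 36., 40.]))
top ball (33, array([ 439.7, -247.7]), array([13.9, 11.4]), 88.51, array([85., 90., 94.]))
wrist bar (893, array([ 433. , -178.3]), array([41.7, 13.7]), 5.18, array([75., 78., 80.]))
wrist box (10948, array([ 436.2, -211.5]), array([ 92.5, 145.6]), 5.46, array([30., 34., 40.]))
wrist ball (208, array([ 439.7, -247.8]), array([11.9, 13.8]), 5.81, array([86., 90., 92.]))
rib (120, array([557.1,   1.2]), array([14.4, 41.9]), 1.93, array([100., 106., 109.]))
bottle (113, array([597.8,  13.3]), array([25.6, 25.9]), 54.41, array([ 69.,  82., 110.]))
bottle (110, array([597. ,  53.6]), array([24., 25.]), 86.97, array([ 69.,  83., 112.]))
```

```bash
python3 -c "
from cell import manip
print(manip.sign_off())"
```

```text
the job is handed in; nothing more can be done
None
```

I handed the job in at about 35 s on the robot's clock, and my last camera check showed everything in place. Both bottles present stand in bays, the wedge is home against the end block, the knob is on its anticlockwise stop, and the toggle was held over about 1.4 s and is upright again; sign-off returned no verdict.

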